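# Put the table set back in the condiment rack

### The arm

A 6-joint arm with a two-finger parallel gripper is mounted at the origin on a cart in front of the work surface, level with it; the furniture and walls round the work are solid. World frame = base frame: x ahead of the robot, y to its left, z up, the work surface at z = 0. Lengths are in m, angles in rad, forces in N, time in s.
With the tool pointing down it reaches from about 0.35 to 0.975 m from the base axis. Payload 4.9 kg.
Tool frame: the origin (TCP) lies at the very end of the fingers, on their centre line; the grasp point (between the pads) lies 19 mm behind it; z points along the fingers, y is the line along which they close (so a half turn about z gives the same grasp; the last joint's range is limited). The gripper opens to 85 mm and grips with 20 to 120 N. Pads are 22 mm wide; open, the fingers measure 114 mm over their backs; the gripper's body (76 mm by 85 mm) begins 54 mm behind the grasp point. The pads swing forward as they close: fully open they stand 13 mm farther back than shut.
Start: joints at [-1.283, 0.053, 1.613, -0, 1.476, -0.119], TCP at [0.247, -0.574, 0.231] pointing down, gripper open.
Joint ranges: [-3.01, 3.01], [-1.01, 2.22], [0.06, 2.58], [-1.02, 4.17], [0.09, 2.62], [-3.14, 3.14]. Speed limits (rad/s): [2.57, 2.57, 3.14, 3.14, 3.14, 3.14].

### API

Orientations are given as a rotation vector (axis times angle).
In Python, from station import get_obs, get_image, finish_job gives the robot as it stands. The module is installed in compiled form; this text tells all that it offers.
- The arm moves only by the tool carry_out, never from a script. Its argument "rows" is a list of rows, each a list of 7 numbers: the turn, a rotation vector about the tool's x, y, z as a fraction of full scale, then the shift along the tool's x, y, z as a fraction of full scale, then the closure, from -1 (fully open) to 1 (shut). A call has 1 to 5 rows; each row is the pose to reach, as a shift and turn from the pose commanded when the call began, along the tool's axes at that moment, turning the shorter way round; what a row does not reach only later rows make up. Full scale, the value 1, is 300 mm for a shift and pi rad for a turn. A row lasts 1/10 s, in which the tool goes at most 50 mm and 8.59 degrees, less where a joint would pass 70% of its speed; a pose out of reach is approached as far as the arm can. A call with a number of a shift or a turn outside -1 to 1 is refused whole. A call with a gripper value outside its range is refused whole. The fingers move at their own pace and stop on an object; "force" is the grip in N (left out, the last holds). Time passes only in rows, so rows that repeat a pose let the fingers close. It gives the time, the measured TCP pose, the force, the opening and the grip force at its end, in the units of the state.
- get_obs(): the state, without advancing time (a new reading comes with each control period).
- get_image(name): name is "scene" or "side" or "wrist"; returns a dict with "img" (420x560x3 uint8, blue, green, red), "mtx" (3x3 intrinsics, pixels), "R" (3x3) and "t" (3): a world point X has camera coordinates R X + t. Camera axes: x right, y down, z forward; pixel columns grow to the right and rows downward; lengths in m; the calibration is good to about 2 mm. A picture is of the moment at which its call begins. There is no depth.
- finish_job(): hands the job in; it is judged then, once.
The state is a dict: "t": time; "q": joint angles; "dq": joint speeds; "effort": joint torques, N m; "tool_pos": TCP position; "tool_rot": TCP orientation; "contact_force": force on the tool from outside, world axes, zero at the start; "wrist_torque": the same for the moment, N m; "opening": finger opening in m; "grip_force": force on a finger pad.
Only numpy, scipy, OpenCV 4.12 (cv2) and the standard library are available. Lean on these libraries where they do the work, as an engineer would, in place of code of your own. Each camera call takes 0.05 s, during which the arm holds its last target. There are 200 camera calls.

### The job

The table caddy has come back from breakfast: move its four containers one by one into the empty front row of the wooden rack, and stand each in the well directly in front of the spare of the same kind, so that the front row repeats the order of the back row. Keep all of them upright, and leave the spares where they stand.

Things in the scene. Friction and masses are not known exactly. Their poses are not given: they have to be found in the camera images.
- rack: Fixed wooden rack, 156 x 316 mm, 26 mm high, low steel end handles. Origin: centre of its underside; x points away from the robot (front row to back row), y left along the rows, z up. Two rows of four round wells, centres at x = -38 mm (front row, empty) and +38 mm (back row, spares), y = -114, -38, 38, 114 mm. Wells 61 mm wide, 18 mm deep; well floor 8 mm above the origin.
- caddy: Fixed grey table caddy in front of the rack, 74 x 308 mm, walls 24 mm high, floor 4 mm thick. Four compartments in a row, centres about 76 mm apart along its y axis, each about 72 mm long and 66 mm wide inside. Origin: centre of its underside; y left along the row, x away from the robot, z up.
- table_salt_c (a point): Centre (half-way up, 45.0 mm above its base) of the salt shaker that starts upright in a compartment of the caddy and is to be moved: 44 mm across low down, narrowing to 34 mm in its upper third, 90 mm tall, clear body, grey domed top. z up. A gripper coming from above can grasp it about 30 mm below its top (15.0 mm above this point), clear of the caddy's walls.
- table_spice_c (a point): Centre (half-way up, 53.0 mm above its base) of the spice jar that starts upright in a compartment of the caddy and is to be moved: 45 mm across all the way up, 106 mm tall, clear jar with a green label and a broad red screw cap. z up. A gripper coming from above can grasp it about 30 mm below its top (23.0 mm above this point), clear of the caddy's walls.
- table_vanilla_c (a point): Centre (half-way up, 51.0 mm above its base) of the dropper bottle that starts upright in a compartment of the caddy and is to be moved: small brown bottle, 33 mm across up to 56 mm above its base, a 24 mm wide collar from 62 to 77 mm, then a narrow black dropper top, 102 mm tall. z up. A gripper coming from above can grasp it about 30 mm below its top (21.0 mm above this point), clear of the caddy's walls.
- table_chilli_c (a point): Centre (half-way up, 93.5 mm above its base) of the tall slim sauce bottle that starts upright in a compartment of the caddy and is to be moved: 47 mm across up to 93 mm above its base, then tapering evenly to 23 mm at its orange cap, 187 mm tall. z up. A gripper coming from above can grasp it about 30 mm below its top (63.5 mm above this point), clear of the caddy's walls.
- spare_salt_c (a point): Centre (half-way up, 45.0 mm above its base) of the spare salt shaker, the same size and shape as the one in the caddy, standing in a well of the rack's back row. It stays where it is.
- spare_spice_c (a point): Centre (half-way up, 53.0 mm above its base) of the spare spice jar, the same size and shape as the one in the caddy, standing in a well of the rack's back row. It stays where it is.
- spare_vanilla_c (a point): Centre (half-way up, 51.0 mm above its base) of the spare dropper bottle, the same size and shape as the one in the caddy, standing in a well of the rack's back row. It stays where it is.
- spare_chilli_c (a point): Centre (half-way up, 93.5 mm above its base) of the spare tall slim sauce bottle, the same size and shape as the one in the caddy, standing in a well of the rack's back row. It stays where it is.
Not all that is in view belongs to the job. What is shaped like the part that bears table_spice_c but purple is not meant.

How it is judged:
At the end, for the whole second after the job is handed in: Each container from the caddy stands upright (within 0.15 rad), at rest, on the floor of the front-row well in the same column as its like in the back row (within 16 mm of the well's centre in each direction, height within 6 mm); the four spares still stand upright in their back-row wells (x of table_salt_c in the frame of rack between -0.054 and -0.022 m and z of table_salt_c in the frame of rack between 0.047 and 0.059 m and ((y of spare_salt_c in the frame of rack between 0.097 and 0.131 m and y of table_salt_c in the frame of rack between 0.097 and 0.131 m) or (y of spare_salt_c in the frame of rack between 0.021 and 0.055 m and y of table_salt_c in the frame of rack between 0.021 and 0.055 m) or (y of spare_salt_c in the frame of rack between -0.055 and -0.021 m and y of table_salt_c in the frame of rack between -0.055 and -0.021 m) or (y of spare_salt_c in the frame of rack between -0.131 and -0.097 m and y of table_salt_c in the frame of rack between -0.131 and -0.097 m)) and angle between each of table_salt_c, spare_salt_c, table_spice_c, spare_spice_c, table_vanilla_c, spare_vanilla_c, table_chilli_c, spare_chilli_c's own z axis and vertical below 0.15 rad and linear speed of each of table_salt, table_spice, table_vanilla, table_chilli below 0.02 m/s and x of spare_salt_c in the frame of rack between 0.021 and 0.055 m and x of table_spice_c in the frame of rack between -0.054 and -0.022 m and z of table_spice_c in the frame of rack between 0.055 and 0.067 m and ((y of spare_spice_c in the frame of rack between 0.097 and 0.131 m and y of table_spice_c in the frame of rack between 0.097 and 0.131 m) or (y of spare_spice_c in the frame of rack between 0.021 and 0.055 m and y of table_spice_c in the frame of rack between 0.021 and 0.055 m) or (y of spare_spice_c in the frame of rack between -0.055 and -0.021 m and y of table_spice_c in the frame of rack between -0.055 and -0.021 m) or (y of spare_spice_c in the frame of rack between -0.131 and -0.097 m and y of table_spice_c in the frame of rack between -0.131 and -0.097 m)) and x of spare_spice_c in the frame of rack between 0.021 and 0.055 m and x of table_vanilla_c in the frame of rack between -0.054 and -0.022 m and z of table_vanilla_c in the frame of rack between 0.053 and 0.065 m and ((y of spare_vanilla_c in the frame of rack between 0.097 and 0.131 m and y of table_vanilla_c in the frame of rack between 0.097 and 0.131 m) or (y of spare_vanilla_c in the frame of rack between 0.021 and 0.055 m and y of table_vanilla_c in the frame of rack between 0.021 and 0.055 m) or (y of spare_vanilla_c in the frame of rack between -0.055 and -0.021 m and y of table_vanilla_c in the frame of rack between -0.055 and -0.021 m) or (y of spare_vanilla_c in the frame of rack between -0.131 and -0.097 m and y of table_vanilla_c in the frame of rack between -0.131 and -0.097 m)) and x of spare_vanilla_c in the frame of rack between 0.021 and 0.055 m and x of table_chilli_c in the frame of rack between -0.054 and -0.022 m and z of table_chilli_c in the frame of rack between 0.0955 and 0.1075 m and ((y of spare_chilli_c in the frame of rack between 0.097 and 0.131 m and y of table_chilli_c in the frame of rack between 0.097 and 0.131 m) or (y of spare_chilli_c in the frame of rack between 0.021 and 0.055 m and y of table_chilli_c in the frame of rack between 0.021 and 0.055 m) or (y of spare_chilli_c in the frame of rack between -0.055 and -0.021 m and y of table_chilli_c in the frame of rack between -0.055 and -0.021 m) or (y of spare_chilli_c in the frame of rack between -0.131 and -0.097 m and y of table_chilli_c in the frame of rack between -0.131 and -0.097 m)) and x of spare_chilli_c in the frame of rack between 0.021 and 0.055 m); the robot touches nothing.
It fails at once if a spare in the back row is shifted by more than 25 mm or tipped (distance of any of spare_salt_c, spare_spice_c, spare_vanilla_c, spare_chilli_c from where it was at the start of the episode above 0.025 m or angle between any of spare_salt_c, spare_spice_c, spare_vanilla_c, spare_chilli_c's own z axis and vertical above 0.35 rad).
It fails at once if a container from the caddy falls over (angle between any of table_salt_c, table_spice_c, table_vanilla_c, table_chilli_c's own z axis and vertical above 0.8 rad).
It also fails if it takes over 109 s, if anything falls off the work surface, if the arm or the gripper's body presses on something with over 40 N, if the wrist force passes 120 N, or if a joint passes its speed limit or range.

## Working session

There is one attempt and no reset: what is moved stays moved. The work goes in short steps, Python scripts to look and compute and a tool call to move; the robot and the scene stay as the last step left them, time stands still between calls to the robot, and variables do not carry over. Pictures are saved under pics/ and viewed, at most 16 in all, crops included, and the job is handed in when it is done.

Besides the shell and the picture viewer there is one more tool, called after ">>>" as a command line: name --pt "numbers of a row" for each row, then --argument value for the rest. carry_out: Moves the arm, as the interface text tells. Shift numbers are shares of 300 mm and turn numbers shares of pi rad, none past 1 either way. Its arguments: {"type":"object","properties":{"rows":{"type":"array"},"force":{"type":"number"}},"required":["rows"]}

```bash
mkdir -p pics; python3 - <<'E'
from station import *
import cv2,numpy as np
o=get_obs();print(o)
for n in("scene","side"):
    d=get_image(n);cv2.imwrite(f"pics/{n}0.png",d["img"]);np.savez(f"{n}0.npz",**d)
    print(n,d["mtx"].tolist(),(-d["R"].T@d["t"]).tolist(),d["R"].round(3).tolist())
E
```

```text
{'t': 0.0, 'q': array([-1.28297834e+00,  5.33447156e-02,  1.61426419e+00, -1.23344710e-05,
        1.47602593e+00, -1.18976263e-01]), 'dq': array([-1.15629096e-04,  9.39027718e-04,  4.15051123e-04, -2.87751585e-06,
        6.06960599e-04,  1.13597335e-03]), 'effort': array([ 1.71694533e-03, -3.93677688e+01, -3.70179713e+01, -2.54153622e-05,
        7.07662912e-03,  1.46338536e-06]), 'tool_pos': array([ 0.24712625, -0.57339502,  0.23008837]), 'tool_rot': array([-3.07483959e+00, -6.34185113e-01,  2.89517735e-04]), 'contact_force': array([ 0.3201609 , -0.27641446, -0.32381669]), 'wrist_torque': array([ 0.0401418 , -0.01227432, -0.0612531 ]), 'grip_force': 0.0, 'opening': 0.08515678957037383}
scene [[497.0705854740238, 0.0, 279.4254290650713], [0.0, 497.0705854740238, 216.70658899430157], [0.0, 0.0, 1.0]] [-0.13826614636460563, -0.6056292589140185, 0.5807332125986028] [[0.533, -0.846, 0.002], [-0.472, -0.3, -0.829], [0.702, 0.441, -0.56]]
side [[518.6810328673787, 0.0, 282.8987080393146], [0.0, 518.6810328673787, 201.98344358291627], [0.0, 0.0, 1.0]] [0.197483461263463, -1.0338076016260112, 0.7268195551206326] [[0.95, -0.312, -0.001], [-0.185, -0.56, -0.807], [0.252, 0.767, -0.59]]
```

View pics/scene0.png

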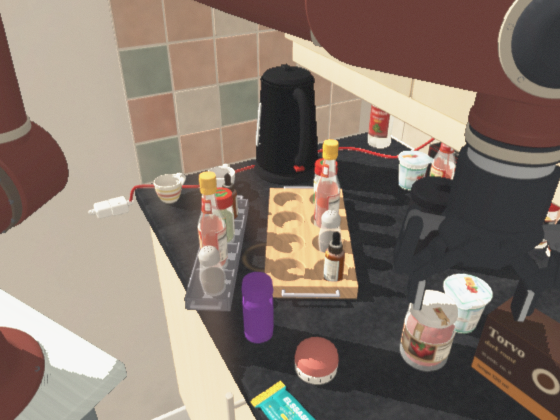

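View pics/side0.png

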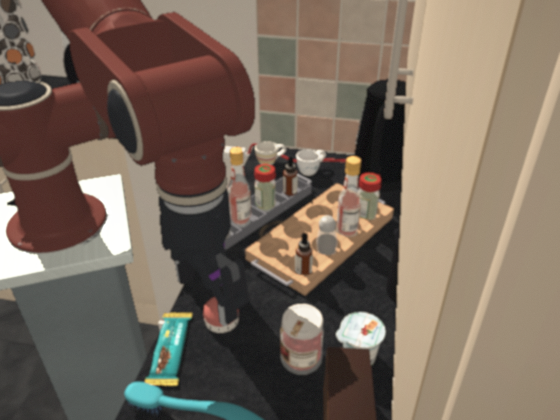

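The scene view shows the caddy, from near to far, as salt (209,270), chilli (213,225), spice (226,215) and vanilla (230,188). The rack's back row, near to far, is vanilla (335,258), salt (330,230), chilli (328,190) and spice (322,172). A purple decoy stands at (258,308). Next I'll enlarge both views to measure.

```bash
python3 - <<'E'
import cv2
for n,x,y,w,h in(("scene",180,150,190,150),("side",215,140,190,150)):
    c=cv2.imread(f"pics/{n}0.png")[y:y+h,x:x+w];c=cv2.resize(c,None,fx=4,fy=4,interpolation=cv2.INTER_CUBIC)
    for k in range(0,w,20):cv2.putText(c,str(x+k),(4*k,8),0,.35,(0,255,255));cv2.line(c,(4*k,8),(4*k,14),(0,255,255))
    for k in range(0,h,20):cv2.putText(c,str(y+k),(0,4*k+4),0,.35,(0,255,255))
    cv2.imwrite(f"pics/{n}0c.png",c)
E
```

```text
(no output)
```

View pics/scene0c.png

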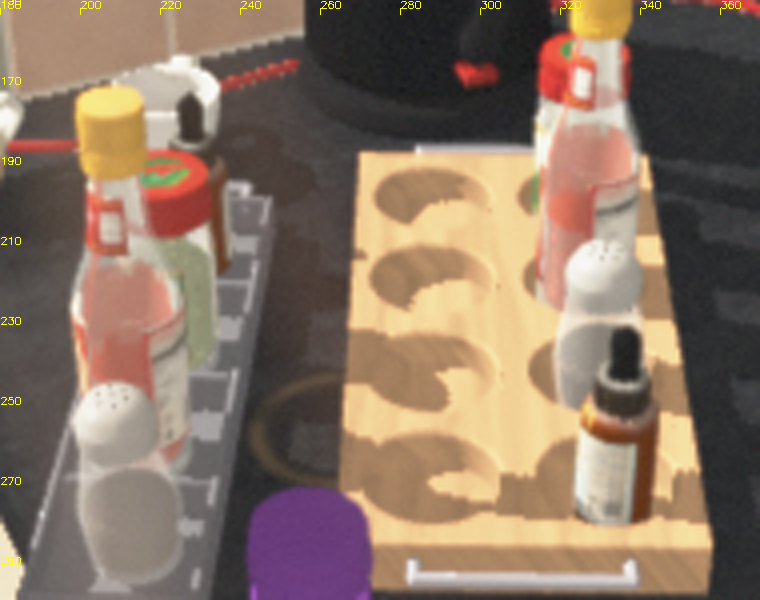

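View pics/side0c.png

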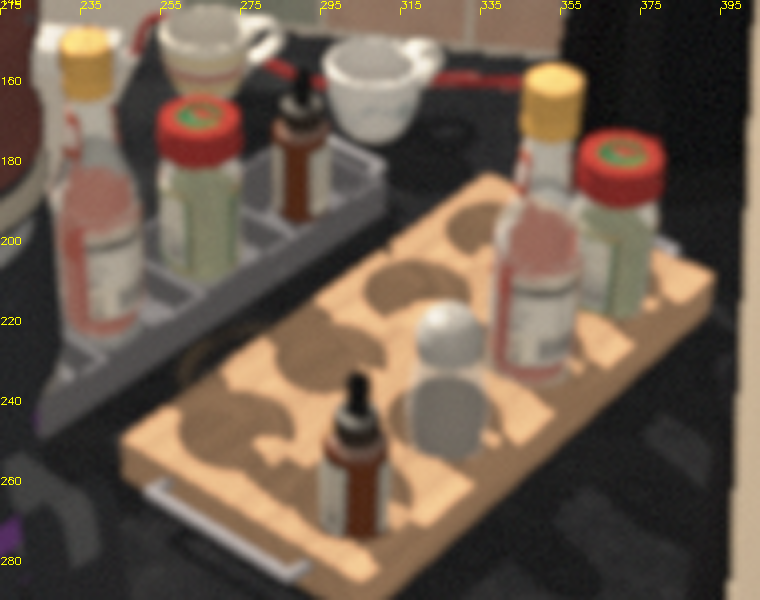

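In the enlarged views the rack top corners in side are (245.5,250), (305,286), (393.7,208.7) and (337.5,183). Caddy tops in scene are chilli (207.5,174), spice (222.5,193), vanilla (227.5,174.5) and salt (209.5,248). In side they are chilli (236.5,149), spice (265,168) and vanilla (290.5,159.5).

```bash
cat > h.py <<'E'
import numpy as np
def load(n): return dict(np.load(n))
def ray(d,p,z):
    c=-d["R"].T@d["t"]; v=d["R"].T@np.linalg.inv(d["mtx"])@[p[0],p[1],1]
    return c+v*(z-c[2])/v[2]
def fit(P,Q):  # 2D rigid: Q = R(th) P + t
    P,Q=np.array(P),np.array(Q); a=(P-P.mean(0))@[1,1j]; b=(Q-Q.mean(0))@[1,1j]
    th=np.angle((a.conj()*b).sum()); R=np.array([[np.cos(th),-np.sin(th)],[np.sin(th),np.cos(th)]])
    t=Q.mean(0)-R@P.mean(0); return th,t,R,(Q-(P@R.T+t))
E
python3 - <<'E'
from h import *
np.set_printoptions(precision=4,suppress=True)
sc,si=load("scene0.npz"),load("side0.npz")
P=[(-.078,-.158),(.078,-.158),(.078,.158),(-.078,.158)]
Q=[ray(si,p,.026)[:2] for p in((245.5,250),(305,286),(393.7,208.7),(337.5,183))]
th,t,R,r=fit(P,Q);print("rack side",th,t,r)
Q2=[ray(sc,p,.026)[:2] for p in((358,286),(341,188),(270,188))]
th,t,R,r=fit(P[1:],Q2);print("rack scene",th,t,r)
print("both",(f:=fit(P+P[1:],Q+Q2))[:2])
for n,p,q,z in(("chilli",(207.5,173.8),(236.5,149),.191),("spice",(222.5,193),(265,168),.110),("vanilla",(227.5,174.5),(290.5,159.5),.106),("salt",(209.5,248),None,.094),
 ("sp_spice",None,(370.5,177.5),.114),("sp_chilli",None,(353,158),.195),("sp_van",(336.5,232.5),(304.5,234),.110),("sp_salt",(331,211),(328,217),.098)):
    for d,u in((sc,p),(si,q)):
        if u: x=ray(d,u,z);print(n,x,f[2].T@(x[:2]-f[1]))
E
```

```text
rack side -1.0283439618972219 [ 0.549  -0.2401] [[-0.0008 -0.0012]
 [-0.0015 -0.0007]
 [ 0.0006  0.0003]
 [ 0.0016  0.0016]]
rack scene -1.0207942754827988 [ 0.5477 -0.2396] [[-0.      0.0008]
 [ 0.0008  0.0007]
 [-0.0008 -0.0016]]
both (np.float64(-1.0249403798955765), array([ 0.5485, -0.2398]))
chilli [ 0.3926 -0.1359  0.191 ] [-0.1697 -0.0793]
chilli [ 0.3935 -0.134   0.191 ] [-0.1709 -0.0775]
spice [ 0.4616 -0.1066  0.11  ] [-0.1588 -0.0051]
spice [ 0.4628 -0.0983  0.11  ] [-0.1654  0.0003]
vanilla [ 0.5271 -0.0681  0.106 ] [-0.1578  0.0709]
vanilla [ 0.5302 -0.0758  0.106 ] [-0.1496  0.0695]
salt [ 0.3364 -0.1758  0.094 ] [-0.1647 -0.148 ]
sp_spice [ 0.6647 -0.2114  0.114 ] [0.0361 0.1141]
sp_chilli [ 0.601  -0.2463  0.195 ] [0.0329 0.0415]
sp_van [ 0.4629 -0.3373  0.11  ] [ 0.039  -0.1238]
sp_van [ 0.4673 -0.3402  0.11  ] [ 0.0437 -0.1215]
sp_salt [ 0.5311 -0.293   0.098 ] [ 0.0365 -0.0425]
sp_salt [ 0.5347 -0.2919  0.098 ] [ 0.0375 -0.0388]
```

>>> carry_out --pt "0 0 -0.0443 0.567 -0.567 -0.233 -1" --pt "0 0 -0.0443 0.567 -0.567 -0.233 -1" --pt "0 0 -0.0443 0.567 -0.567 -0.233 -1" --pt "0 0 -0.0443 0.567 -0.567 -0.233 -1" --pt "0 0 -0.0443 0.567 -0.567 -0.233 -1" --force 40

```text
t: 0.6
tool_pos: [0.3362, -0.3489, 0.301]
tool_rot: [-3.025, -0.846, 0.0]
contact_force: [1.0, -0.7, 0.4]
opening: 0.0853
grip_force: 0.0
```

>>> carry_out --pt "0 0 0 0.66 -0.477 0 -1" --pt "0 0 0 0.66 -0.477 0 -1" --pt "0 0 0 0.66 -0.477 0 -1" --pt "0 0 0 0.66 -0.477 0 -1" --pt "0 0 0 0.66 -0.477 0 -1"

```text
t: 1.1
tool_pos: [0.4311, -0.1235, 0.3008]
tool_rot: [-3.025, -0.848, -0.0]
contact_force: [1.2, -0.7, -0.0]
opening: 0.0852
grip_force: 0.0
```

```bash
cat >> h.py <<'E'
TH,T=-1.025,np.array([.5485,-.2398])
RR=np.array([[np.cos(TH),-np.sin(TH)],[np.sin(TH),np.cos(TH)]])
def rk(x): return RR.T@(np.asarray(x)[:2]-T)
def shot(n,f):
    from station import get_image,get_obs; import cv2
    d=get_image(n);np.savez(f+".npz",**d);cv2.imwrite(f"pics/{f}.png",d["img"])
    o=get_obs();print("t",o["t"],"tcp",o["tool_pos"].round(4),"rack",rk(o["tool_pos"]).round(4),"grip",o["opening"].round(4))
E
python3 -c "
from h import *
shot('wrist','w1')"
```

```text
Traceback (most recent call last):
  File "h.py", line 16, in shot
    o=get_obs();print("t",o["t"],"tcp",o["tool_pos"].round(4),"rack",rk(o["tool_pos"]).round(4),"grip",o["opening"].round(4))
                                                                                                       ^^^^^^^^^^^^^^^^^^
AttributeError: 'float' object has no attribute 'round'
```

View pics/w1.png

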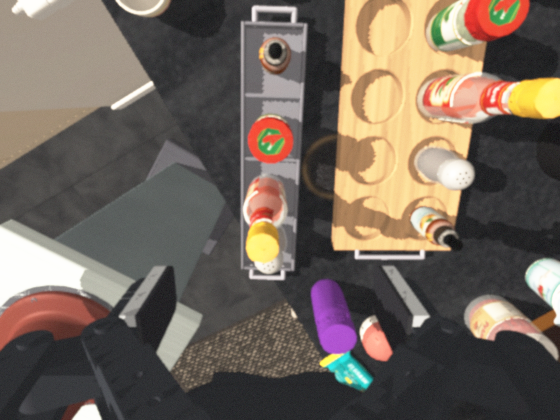

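The wrist view looks straight down. The spice cap is centred at (271,140), vanilla top at (275,50), chilli cap at (263,241) and salt is behind it at about (268,265). The front-row wells are near (382,25), (377,97), (372,160) and (369,217).

```bash
sed -i 's/o\["opening"\].round(4)/o["opening"]/' h.py; python3 - <<'E'
from h import *;import cv2
w=load("w1.npz");im=w["img"]
hsv=cv2.cvtColor(im,cv2.COLOR_BGR2HSV)
def cen(m,x,y,r):
    k=np.zeros(m.shape,np.uint8);k[y-r:y+r,x-r:x+r]=m[y-r:y+r,x-r:x+r]
    c=max(cv2.findContours(k,0,2)[0],key=cv2.contourArea);return cv2.minEnclosingCircle(c)
red=cv2.inRange(hsv,(0,150,90),(8,255,255))|cv2.inRange(hsv,(172,150,90),(180,255,255))
yel=cv2.inRange(hsv,(15,120,120),(32,255,255));blk=cv2.inRange(hsv,(0,0,0),(180,255,60))
for n,m,x,y,r,z in(("spice",red,271,140,28,.108),("chilli",yel,263,241,22,.185)):
    (p,R)=cen(m,x,y,r);print(n,np.round(p,1),round(R,1),rk(ray(w,p,z)).round(4))
print("van",rk(ray(w,(275,49),.104)).round(4),"salt",rk(ray(w,(267,264),.09)).round(4))
for p in((382,25),(377,97),(372,160),(369,217)):print("well",rk(ray(w,p,.026)).round(4))
for p in((243,22),(306,22),(299,268),(243,268)):print("caddy",rk(ray(w,p,.024)).round(4))
for p in((334,249),(458,250)):print("rack corner",rk(ray(w,p,.026)).round(4))
E
```

```text
spice [269.8 139.6] 23.1 [-0.1641 -0.0043]
chilli [261.2 241.7] 20.6 [-0.1707 -0.079 ]
van [-0.1591  0.0777] salt [-0.1682 -0.1491]
well [-0.0403  0.1116]
well [-0.0389  0.0355]
well [-0.0383 -0.0391]
well [-0.0357 -0.1142]
caddy [-0.1944  0.115 ]
caddy [-0.1244  0.115 ]
caddy [-0.1255 -0.1897]
caddy [-0.2029 -0.1897]
rack corner [-0.079  -0.1601]
rack corner [ 0.0886 -0.1616]
```

>>> carry_out --pt "0 0 0 0.123 -0.013 0 -1" --pt "0 0 0 0.123 -0.013 0.12 -1" --pt "0 0 0 0.123 -0.013 0.25 -1" --pt "0 0 0 0.123 -0.013 0.38 -1" --pt "0 0 0 0.123 -0.013 0.467 -1"

```text
t: 1.65
tool_pos: [0.4587, -0.1027, 0.1573]
tool_rot: [-3.023, -0.847, 0.006]
contact_force: [-0.1, -0.2, -0.4]
opening: 0.0855
grip_force: 0.0
```

>>> carry_out --pt "0 0 0 0 0 0.1 -1" --pt "0 0 0 0 0 0.2 -1" --pt "0 0 0 0 0 0.29 -1" --pt "0 0 0 0 0 0.333 -1" --pt "0 0 0 0 0 0.333 -1"

```text
t: 2.15
tool_pos: [0.4586, -0.1028, 0.0588]
tool_rot: [-3.022, -0.846, 0.006]
contact_force: [0.4, -0.5, 0.7]
opening: 0.0856
grip_force: 0.0
```

>>> carry_out --pt "0 0 0 0 0 0 0.5" --pt "0 0 0 0 0 0 0.5" --pt "0 0 0 0 0 0 0.5" --pt "0 0 0 0 0 0 0.5" --pt "0 0 0 0 0 0 0.5" --force 40

```text
t: 2.65
tool_pos: [0.4615, -0.1034, 0.0629]
tool_rot: [3.024, 0.847, 0.003]
contact_force: [-2.3, 1.5, 6.4]
opening: 0.0435
grip_force: 39.8
```

>>> carry_out --pt "0 0 0 0 0 -0.05 0.5" --pt "0 0 0 0 0 -0.1 0.5" --pt "0 0 0 0 0 -0.15 0.5" --pt "0 0 0 0 0 -0.2 0.5" --pt "0 0 0 0 0 -0.2 0.5"

```text
t: 3.15
tool_pos: [0.4621, -0.104, 0.1238]
tool_rot: [3.022, 0.846, 0.007]
contact_force: [-0.1, 1.1, -1.8]
opening: 0.0436
grip_force: 40.5
```

>>> carry_out --pt "0 0 0 0 0.08 0 0.5" --pt "0 0 0 0 0.18 0 0.5" --pt "0 0 0 0 0.28 0 0.5" --pt "0 0 0 0.08 0.37 0 0.5" --pt "0 0 0 0.17 0.413 0 0.5"

```text
t: 3.65
tool_pos: [0.5691, -0.1846, 0.1202]
tool_rot: [3.026, 0.843, -0.001]
contact_force: [0.1, 0.7, -0.2]
opening: 0.0436
grip_force: 40.7
```

>>> carry_out --pt "0 0 0 0.09 0 0 0.5" --pt "0 0 0 0.17 0 0 0.5" --pt "0 0 0 0.223 0 0 0.5" --pt "0 0 0 0.223 0 0 0.5" --pt "0 0 0 0.223 0 0 0.5"

```text
t: 4.15
tool_pos: [0.625, -0.1479, 0.1205]
tool_rot: [-3.025, -0.848, 0.002]
contact_force: [-0.4, 0.0, -0.4]
opening: 0.0433
grip_force: 40.7
```

```bash
python3 -c "
from h import *
shot('wrist','w2')"
```

```text
t 4.2 tcp [ 0.6247 -0.1482  0.1206] rack [-0.0387  0.1127] grip 0.04329178462751965
```

View pics/w2.png

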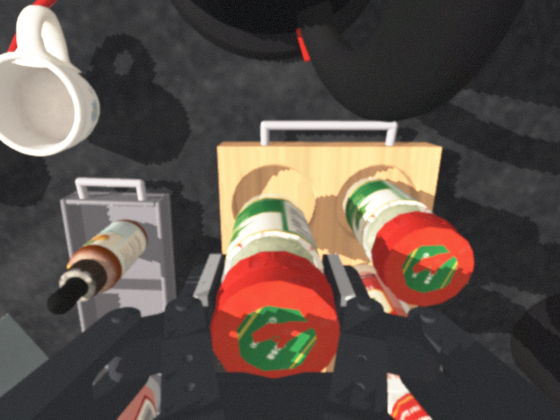

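The spice jar hangs upright over the far front well at (275,330), with its spare to the right. Lowering it now.

>>> carry_out --pt "0 0 0 0.003 0.002 0.05 0.5" --pt "0 0 0 0.003 0.002 0.1 0.5" --pt "0 0 0 0.003 0.002 0.14 0.5" --pt "0 0 0 0.003 0.002 0.165 0.5" --pt "0 0 0 0.003 0.002 0.177 0.5"

```text
t: 4.7
tool_pos: [0.6256, -0.1475, 0.067]
tool_rot: [-3.023, -0.846, 0.004]
contact_force: [-4.5, 2.8, 10.4]
opening: 0.0436
grip_force: 42.5
```

>>> carry_out --pt "0 0 0 0 0 0.003 0.5" --pt "0 0 0 0 0 0.003 0.5"

```text
t: 4.9
tool_pos: [0.6268, -0.1481, 0.0671]
tool_rot: [3.025, 0.847, 0.001]
contact_force: [-1.1, -0.0, -1.6]
opening: 0.0437
grip_force: 40.8
```

>>> carry_out --pt "0 0 0 0 0 0 -0.4" --pt "0 0 0 0 0 0 -0.4" --pt "0 0 0 0 0 0 -0.4" --pt "0 0 0 0 0 -0.03 -0.4" --pt "0 0 0 0 0 -0.08 -0.4"

```text
t: 5.4
tool_pos: [0.6259, -0.1478, 0.0908]
tool_rot: [-3.024, -0.847, 0.003]
contact_force: [0.4, 0.2, -0.1]
opening: 0.0599
grip_force: 0.0
```

>>> carry_out --pt "0 0 0 0 0 -0.15 -0.4" --pt "0 0 0 0 0 -0.3 -0.4" --pt "0 0 0 0 0 -0.45 -0.4" --pt "0 0 0 0 0 -0.55 -0.4" --pt "0 0 0 0 0 -0.55 -0.4"

```text
t: 5.9
tool_pos: [0.6296, -0.149, 0.2657]
tool_rot: [3.017, 0.845, 0.018]
contact_force: [0.9, 0.2, 0.6]
opening: 0.0599
grip_force: 0.0
```

>>> carry_out --pt "0 0 0 -0.643 -0.44 0 -1" --pt "0 0 0 -0.643 -0.44 0 -1" --pt "0 0 0 -0.643 -0.44 0 -1" --pt "0 0 0 -0.643 -0.44 0 -1" --pt "0 0 0 -0.643 -0.44 0 -1"

```text
t: 6.4
tool_pos: [0.3907, -0.1348, 0.2557]
tool_rot: [3.025, 0.847, -0.001]
contact_force: [0.3, 0.2, 0.6]
opening: 0.0851
grip_force: 0.0
```

```bash
python3 -c "
from h import *
shot('scene','s3')"
```

```text
t 6.45 tcp [ 0.3879 -0.1345  0.2556] rack [-0.1734 -0.0825] grip 0.08560179802936614
```

View pics/s3.png

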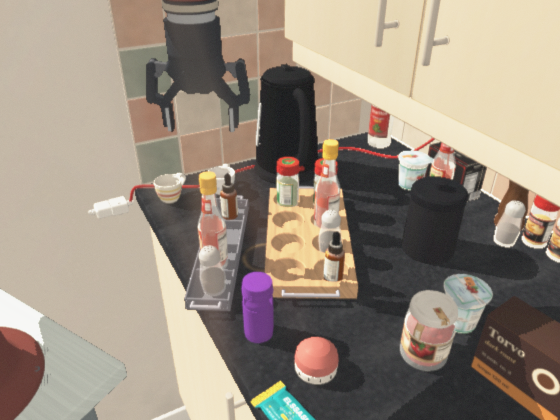

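The spice jar stands upright in the far front well at (288,183), and the gripper hangs above the chilli bottle. Descending.

>>> carry_out --pt "0 0 0 0.01 0.01 0.06 -1" --pt "0 0 0 0.01 0.01 0.16 -1" --pt "0 0 0 0.01 0.01 0.27 -1" --pt "0 0 0 0.01 0.01 0.35 -1" --pt "0 0 0 0.01 0.01 0.379 -1"

```text
t: 6.95
tool_pos: [0.3955, -0.1354, 0.1394]
tool_rot: [-3.022, -0.846, 0.006]
contact_force: [0.0, -0.1, -0.4]
opening: 0.0853
grip_force: 0.0
```

>>> carry_out --pt "0 0 0 0 0 0 0.8" --pt "0 0 0 0 0 0 0.8" --pt "0 0 0 0 0 0 0.8" --pt "0 0 0 0 0 0 0.8" --pt "0 0 0 0 0 0 0.8" --force 50

```text
t: 7.45
tool_pos: [0.3984, -0.1368, 0.1445]
tool_rot: [3.023, 0.846, 0.004]
contact_force: [-0.9, 1.5, 6.1]
opening: 0.0297
grip_force: 49.1
```

>>> carry_out --pt "0 0 0 0 0 0 0.8" --pt "0 0 0 0 0 0 0.8"

```text
t: 7.65
tool_pos: [0.3985, -0.1368, 0.1445]
tool_rot: [3.023, 0.847, 0.004]
contact_force: [-0.1, 0.9, 4.8]
opening: 0.0297
grip_force: 49.1
```

>>> carry_out --pt "0 0 0 0 0 -0.05 0.8" --pt "0 0 0 0 0 -0.1 0.8" --pt "0 0 0 0 0 -0.15 0.8" --pt "0 0 0 0 0 -0.2 0.8" --pt "0 0 0 0 0 -0.2 0.8"

```text
t: 8.15
tool_pos: [0.3988, -0.1372, 0.2056]
tool_rot: [3.021, 0.846, 0.006]
contact_force: [-0.2, -0.5, -1.5]
opening: 0.0297
grip_force: 49.5
```

>>> carry_out --pt "0 0 0 0 0.07 0 0.8" --pt "0 0 0 0 0.17 0 0.8" --pt "0 0 0 0 0.27 0 0.8" --pt "0 0 0 0.07 0.37 0 0.8" --pt "0 0 0 0.14 0.43 0 0.8"

```text
t: 8.65
tool_pos: [0.5012, -0.2263, 0.2016]
tool_rot: [-3.026, -0.844, 0.001]
contact_force: [-0.2, -0.3, -1.8]
opening: 0.0299
grip_force: 49.7
```

>>> carry_out --pt "0 0 0 0.07 0 0 0.8" --pt "0 0 0 0.14 0 0 0.8" --pt "0 0 0 0.2 0 0 0.8" --pt "0 0 0 0.24 0 0 0.8" --pt "0 0 0 0.24 0 0 0.8"

```text
t: 9.15
tool_pos: [0.5625, -0.1866, 0.202]
tool_rot: [-3.024, -0.849, 0.0]
contact_force: [0.4, 0.3, -2.1]
opening: 0.0297
grip_force: 49.7
```

>>> carry_out --pt "0 0 0 0 0 0 0.8" --pt "0 0 0 0 0 0 0.8"

```text
t: 9.35
tool_pos: [0.5612, -0.1878, 0.2023]
tool_rot: [3.025, 0.846, -0.001]
contact_force: [-0.5, 0.1, -2.3]
opening: 0.0295
grip_force: 49.7
```

```bash
python3 -c "
from h import *
shot('side','d4')"
```

```text
t 9.4 tcp [ 0.5612 -0.1878  0.2024] rack [-0.0378  0.0378] grip 0.029634748542533527
```

View pics/d4.png

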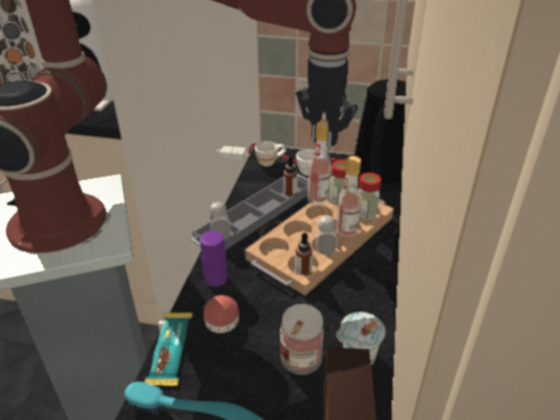

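The chilli bottle hangs upright above the third well at (320,180), beside the spice jar. Lowering it.

>>> carry_out --pt "0 0 0 0 0 0.05 0.8" --pt "0 0 0 0 0 0.1 0.8" --pt "0 0 0 0 0 0.14 0.8" --pt "0 0 0 0 0 0.165 0.8" --pt "0 0 0 0 0 0.177 0.8"

```text
t: 9.9
tool_pos: [0.5615, -0.1871, 0.1486]
tool_rot: [-3.024, -0.846, 0.001]
contact_force: [-1.5, 2.5, 7.0]
opening: 0.0297
grip_force: 51.6
```

>>> carry_out --pt "0 0 0 0 0 0.004 0.8" --pt "0 0 0 0 0 0.004 0.8"

```text
t: 10.1
tool_pos: [0.5621, -0.1873, 0.1487]
tool_rot: [3.025, 0.847, 0.001]
contact_force: [-1.2, 1.1, 1.2]
opening: 0.0293
grip_force: 50.7
```

>>> carry_out --pt "0 0 0 0 0 0 -0.4" --pt "0 0 0 0 0 0 -0.4" --pt "0 0 0 0 0 0 -0.4" --pt "0 0 0 0 0 0 -0.4" --pt "0 0 0 0 0 -0.03 -0.4"

```text
t: 10.6
tool_pos: [0.5609, -0.1871, 0.1559]
tool_rot: [-3.024, -0.846, 0.003]
contact_force: [-0.6, -0.0, -1.2]
opening: 0.0595
grip_force: 0.0
```

>>> carry_out --pt "0 0 0 0 0 -0.1 -0.4" --pt "0 0 0 0 0 -0.22 -0.4" --pt "0 0 0 0 0 -0.33 -0.4" --pt "0 0 0 0 0 -0.33 -0.4" --pt "0 0 0 0 0 -0.33 -0.4"

```text
t: 11.1
tool_pos: [0.5624, -0.1877, 0.258]
tool_rot: [3.023, 0.846, 0.004]
contact_force: [-0.6, -0.3, -0.7]
opening: 0.06
grip_force: 0.0
```

>>> carry_out --pt "0 0 0 -0.623 -0.43 0 -1" --pt "0 0 0 -0.623 -0.43 0 -1" --pt "0 0 0 -0.623 -0.43 0 -1" --pt "0 0 0 -0.623 -0.43 0 -1" --pt "0 0 0 -0.623 -0.43 0 -1"

```text
t: 11.6
tool_pos: [0.3321, -0.1733, 0.2538]
tool_rot: [-3.023, -0.845, 0.004]
contact_force: [0.0, -0.3, 0.0]
opening: 0.0855
grip_force: 0.0
```

>>> carry_out --pt "0 0 0 0 0 0 -1" --pt "0 0 0 0 0 0 -1"

```text
t: 11.8
tool_pos: [0.3346, -0.1741, 0.255]
tool_rot: [-3.025, -0.846, 0.0]
contact_force: [-0.1, 0.5, -0.1]
opening: 0.0856
grip_force: 0.0
```

```bash
python3 -c "
from h import *
shot('wrist','w5');shot('side','d5')"
```

```text
t 11.85 tcp [ 0.3351 -0.1741  0.2552] rack [-0.1669 -0.1483] grip 0.08515041751161598
t 11.9 tcp [ 0.3354 -0.1741  0.2554] rack [-0.1668 -0.1481] grip 0.08541025533503652
```

View pics/w5.png

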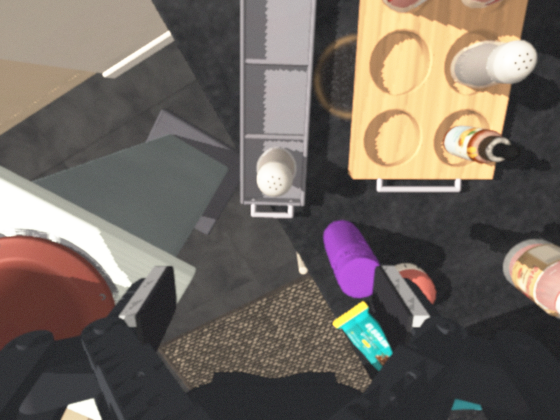

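The wrist view shows the salt dome at (275,177) in the last caddy compartment, and free wells at (397,63) and (393,137).

```bash
python3 -c "
from h import *
w=load('w5.npz')
print(rk(ray(w,(275,177),.085)),[rk(ray(w,p,.026)) for p in((398,64),(393,138))],[rk(ray(w,p,.024)) for p in((243,205),(304,205))])"
```

```text
[-0.16606906 -0.14531359] [array([-0.04058011, -0.04138884]), array([-0.03791212, -0.11583879])] [array([-0.2030402 , -0.19250205]), array([-0.13234194, -0.19261029])]
```

>>> carry_out --pt "0 0 0 0.007 0.002 0.1 -1" --pt "0 0 0 0.007 0.002 0.23 -1" --pt "0 0 0 0.007 0.002 0.36 -1" --pt "0 0 0 0.007 0.002 0.46 -1" --pt "0 0 0 0.007 0.002 0.5 -1"

```text
t: 12.4
tool_pos: [0.3357, -0.1719, 0.102]
tool_rot: [-3.019, -0.847, 0.007]
contact_force: [0.6, -0.4, -0.1]
opening: 0.0854
grip_force: 0.0
```

>>> carry_out --pt "0 0 0 0 0 0.07 -1" --pt "0 0 0 0 0 0.14 -1" --pt "0 0 0 0 0 0.19 -1" --pt "0 0 0 0 0 0.197 -1" --pt "0 0 0 0 0 0.197 -1"

```text
t: 12.9
tool_pos: [0.3377, -0.1738, 0.0474]
tool_rot: [-3.025, -0.848, 0.0]
contact_force: [-0.1, 0.7, 0.1]
opening: 0.0856
grip_force: 0.0
```

>>> carry_out --pt "0 0 0 0 0 0 0.7" --pt "0 0 0 0 0 0 0.7" --pt "0 0 0 0 0 0 0.7" --pt "0 0 0 0 0 0 0.7" --pt "0 0 0 0 0 0 0.7" --force 40

```text
t: 13.4
tool_pos: [0.3379, -0.1743, 0.0481]
tool_rot: [3.024, 0.846, 0.002]
contact_force: [-0.8, 0.3, 5.9]
opening: 0.0354
grip_force: 39.8
```

>>> carry_out --pt "0 0 0 0 0 0 0.7" --pt "0 0 0 0 0 0 0.7"

```text
t: 13.6
tool_pos: [0.3379, -0.1743, 0.0482]
tool_rot: [3.024, 0.846, 0.002]
contact_force: [-1.0, 0.3, 5.3]
opening: 0.0356
grip_force: 39.8
```

>>> carry_out --pt "0 0 0 0 0 -0.05 0.7" --pt "0 0 0 0 0 -0.1 0.7" --pt "0 0 0 0 0 -0.15 0.7" --pt "0 0 0 0 0 -0.2 0.7" --pt "0 0 0 0 0 -0.2 0.7"

```text
t: 14.1
tool_pos: [0.338, -0.1744, 0.1086]
tool_rot: [3.022, 0.846, 0.003]
contact_force: [-0.3, -0.4, -1.4]
opening: 0.0355
grip_force: 39.8
```

>>> carry_out --pt "0 0 0 0.04 0.08 0 0.7" --pt "0 0 0 0.1 0.18 0 0.7" --pt "0 0 0 0.17 0.28 0 0.7" --pt "0 0 0 0.24 0.37 0 0.7" --pt "0 0 0 0.3 0.424 0 0.7"

```text
t: 14.6
tool_pos: [0.4811, -0.2362, 0.1052]
tool_rot: [-3.024, -0.846, 0.002]
contact_force: [-0.6, 1.1, -0.8]
opening: 0.0353
grip_force: 39.8
```

>>> carry_out --pt "0 0 0 0.06 0 0 0.7" --pt "0 0 0 0.06 0 0 0.7" --pt "0 0 0 0.06 0 0 0.7" --pt "0 0 0 0.06 0 0 0.7"

```text
t: 15.0
tool_pos: [0.4944, -0.226, 0.106]
tool_rot: [-3.024, -0.847, 0.002]
contact_force: [-0.5, -0.2, -1.4]
opening: 0.0356
grip_force: 39.8
```

```bash
python3 -c "
from h import *
shot('wrist','w6')"
```

```text
t 15.05 tcp [ 0.4945 -0.2262  0.1063] rack [-0.0397 -0.0391] grip 0.03523419460475911
```

View pics/w6.png

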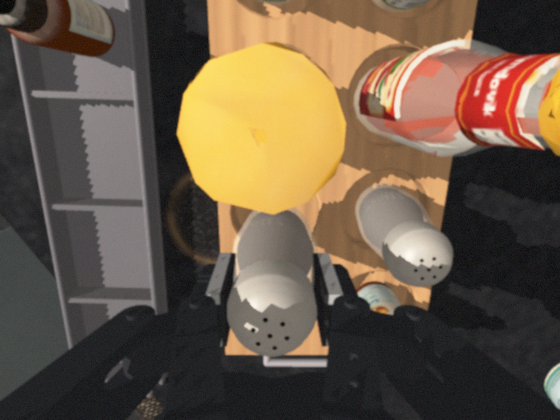

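The salt shaker is held over the second well at (272,290). The yellow chilli cap at (262,128) fills a lot of the frame, so the camera is close above it and I need the clearance before lowering.

```bash
python3 -c "
from h import *
w=load('w6.npz');c=-w['R'].T@w['t'];print(c,rk(c),w['mtx'][0,0],w['R'].round(2).tolist());print(rk(ray(w,(262,128),.195)))"
```

```text
[ 0.55930792 -0.18712587  0.24934661] [-0.03941095  0.03658076] 339.1106181239707 [[0.52, -0.86, -0.0], [-0.81, -0.49, 0.3], [-0.26, -0.16, -0.95]]
[-0.04134598  0.0318786 ]
```

```bash
python3 -c "
from station import *
print(get_obs()['q'].round(3))"
```

```text
[-0.566 -0.028  1.911 -0.     1.26   0.46 ]
```

The camera sits right above the chilli cap, and a straight descent would put it on the cap. I'll back off, turn the tool 90° so the camera faces the caddy side, and come back.

>>> carry_out --pt "0 0 0 -0.08 -0.05 0 0.7" --pt "0 0 -0.045 -0.167 -0.1 0 0.7" --pt "0 0 -0.09 -0.167 -0.1 0 0.7" --pt "0 0 -0.135 -0.167 -0.1 0 0.7" --pt "0 0 -0.18 -0.167 -0.1 0 0.7"

```text
t: 15.55
tool_pos: [0.4362, -0.2268, 0.107]
tool_rot: [2.664, 1.663, 0.0]
contact_force: [-0.4, -0.5, -0.8]
opening: 0.0353
grip_force: 39.8
```

>>> carry_out --pt "0 0 -0.045 0 0 0 0.7" --pt "0 0 -0.09 0 0 0 0.7" --pt "0 0 -0.135 0 0 0 0.7" --pt "0 0 -0.18 0 0 0 0.7" --pt "0 0 -0.225 0 0 0 0.7"

```text
t: 16.05
tool_pos: [0.4364, -0.2268, 0.107]
tool_rot: [1.924, 2.483, -0.0]
contact_force: [0.6, -0.3, -0.3]
opening: 0.0353
grip_force: 39.8
```

>>> carry_out --pt "0 0 -0.045 0 0 0 0.7" --pt "0 0 -0.09 0 0 0 0.7" --pt "0 0 -0.095 0 0 0 0.7" --pt "0 0 -0.095 0 0 0 0.7" --pt "0 0 -0.095 0 0 0 0.7"

```text
t: 16.55
tool_pos: [0.4369, -0.2267, 0.107]
tool_rot: [1.543, 2.736, -0.0]
contact_force: [-0.4, -0.6, -1.9]
opening: 0.0351
grip_force: 39.8
```

```bash
python3 -c "
from h import *
from station import get_obs
from scipy.spatial.transform import Rotation as Ro
o=get_obs();R=Ro.from_rotvec(o['tool_rot']).as_matrix()
print(o['tool_pos'],rk(o['tool_pos']),'tool x,y in rack',RR.T@R[:2,:2],o['opening'],o['contact_force'])
d=np.array([-.038,-.038])-rk(o['tool_pos']);print((RR.T@R[:2,:2]).T@d/.3)"
```

```text
[ 0.43686261 -0.22671088  0.10697526] [-0.0691383  -0.08862351] tool x,y in rack [[-0.99999792  0.00203679]
 [ 0.0020368   0.99999793]] 0.03507543880233493 [-0.3639811  -0.58394729 -1.87293199]
[-0.1034504  0.1689561]
```

>>> carry_out --pt "0 0 0 -0.05 0.08 0 0.7" --pt "0 0 0 -0.103 0.169 0 0.7" --pt "0 0 0 -0.103 0.169 0 0.7" --pt "0 0 0 -0.103 0.169 0.05 0.7" --pt "0 0 0 -0.103 0.169 0.1 0.7"

```text
t: 17.05
tool_pos: [0.4958, -0.2267, 0.0758]
tool_rot: [-1.541, -2.737, 0.0]
contact_force: [-0.1, -0.6, -1.1]
opening: 0.0354
grip_force: 40.0
```

>>> carry_out --pt "0 0 0 0 0 0.03 0.7" --pt "0 0 0 0 0 0.06 0.7" --pt "0 0 0 0 0 0.078 0.7" --pt "0 0 0 0 0 0.081 0.7" --pt "0 0 0 0 0 0.081 0.7"

```text
t: 17.55
tool_pos: [0.4965, -0.2269, 0.0526]
tool_rot: [1.54, 2.738, 0.0]
contact_force: [-0.3, 0.2, -0.8]
opening: 0.0352
grip_force: 40.0
```

>>> carry_out --pt "0 0 0 0 0 0.004 0.7" --pt "0 0 0 0 0 0.006 0.7" --pt "0 0 0 0 0 0.006 0.7"

```text
t: 17.85
tool_pos: [0.4969, -0.2271, 0.0522]
tool_rot: [1.54, 2.738, -0.001]
contact_force: [-1.8, -0.0, 5.9]
opening: 0.0352
grip_force: 41.0
```

>>> carry_out --pt "0 0 0 0 0 0 -0.2" --pt "0 0 0 0 0 0 -0.2" --pt "0 0 0 0 0 0 -0.2" --pt "0 0 0 0 0 0 -0.2" --pt "0 0 0 0 0 -0.03 -0.2"

```text
t: 18.35
tool_pos: [0.4954, -0.2261, 0.0587]
tool_rot: [-1.539, -2.735, -0.0]
contact_force: [-1.0, -0.5, 0.5]
opening: 0.0512
grip_force: 0.0
```

>>> carry_out --pt "0 0 0 0 0 -0.1 -0.2" --pt "0 0 0 0 0 -0.25 -0.2" --pt "0 0 0 0 0 -0.4 -0.2" --pt "0 0 0 0 0 -0.5 -0.2" --pt "0 0 0 0 0 -0.5 -0.2"

```text
t: 18.85
tool_pos: [0.4994, -0.2284, 0.2174]
tool_rot: [1.534, 2.728, -0.001]
contact_force: [0.2, -0.3, 0.3]
opening: 0.0513
grip_force: 0.0
```

>>> carry_out --pt "0 0 0 0.15 0 0 -0.2" --pt "0 0 0 0.3 0 0 -0.5" --pt "0 0 0 0.393 0.1 0 -1" --pt "0 0 0 0.393 0.25 0 -1" --pt "0 0 0 0.393 0.373 0 -1"

```text
t: 19.35
tool_pos: [0.5312, -0.066, 0.2094]
tool_rot: [1.539, 2.739, 0.0]
contact_force: [-0.5, -0.9, 0.7]
opening: 0.0854
grip_force: 0.0
```

>>> carry_out --pt "0 0 0 0 0 0 -1" --pt "0 0 0 0 0 0 -1" --pt "0 0 0 0 0 0 -1"

```text
t: 19.65
tool_pos: [0.5301, -0.0682, 0.2092]
tool_rot: [-1.54, -2.737, 0.001]
contact_force: [-0.3, -0.2, 0.0]
opening: 0.0851
grip_force: 0.0
```

```bash
python3 -c "
from h import *
shot('wrist','w7');shot('scene','s7')"
```

```text
t 19.7 tcp [ 0.5301 -0.0684  0.2095] rack [-0.156   0.0732] grip 0.0856608054674519
t 19.75 tcp [ 0.5302 -0.0685  0.2097] rack [-0.1559  0.0732] grip 0.08515344031226996
```

View pics/w7.png

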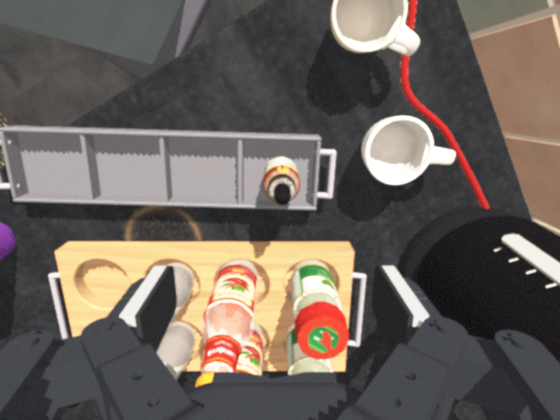

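View pics/s7.png

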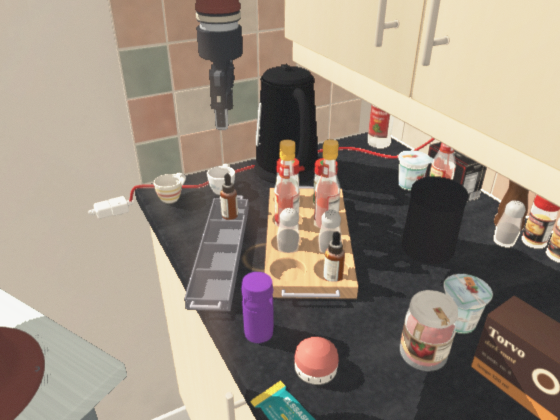

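Salt, chilli and spice stand upright in the front row. The remaining bottle's dropper tip is at (283,194) in the wrist view, with a cup at (362,150) and the kettle near (410,270) as possible obstacles.

```bash
python3 -c "
from h import *
w=load('w7.npz')
print('tip',rk(ray(w,(283,194),.104)),'collar',rk(ray(w,(280,181),.081)))
print('cup',rk(ray(w,(362,150),.07)),'kettle',[rk(ray(w,(408,275),z)) for z in(.0,.1,.2)],'well',rk(ray(w,(104,285),.026)))"
```

```text
tip [-0.16272094  0.0784992 ] collar [-0.16732997  0.07656334]
cup [-0.1910676  0.1448637] kettle [array([-0.03501235,  0.22774335]), array([-0.0911424 ,  0.18357553]), array([-0.14727246,  0.13940771])] well [-0.03756414 -0.11442103]
```

>>> carry_out --pt "0 0 0 0.017 0.013 0 -0.4" --pt "0 0 0 0.017 0.013 0.08 -0.4" --pt "0 0 0 0.017 0.013 0.16 -0.4" --pt "0 0 0 0.017 0.013 0.25 -0.4" --pt "0 0 0 0.017 0.013 0.28 -0.4"

```text
t: 20.25
tool_pos: [0.5294, -0.061, 0.1228]
tool_rot: [-1.539, -2.733, 0.002]
contact_force: [-0.7, 0.5, -0.3]
opening: 0.0596
grip_force: 0.0
```

>>> carry_out --pt "0 0 0 0 0 0.06 -0.4" --pt "0 0 0 0 0 0.12 -0.4" --pt "0 0 0 0 0 0.18 -0.4" --pt "0 0 0 0 0 0.22 -0.4" --pt "0 0 0 0 0 0.22 -0.4"

```text
t: 20.75
tool_pos: [0.5304, -0.0613, 0.0585]
tool_rot: [-1.539, -2.735, 0.001]
contact_force: [-0.1, 0.1, 0.1]
opening: 0.0599
grip_force: 0.0
```

>>> carry_out --pt "0 0 0 0 0 0 0.9" --pt "0 0 0 0 0 0 0.9" --pt "0 0 0 0 0 0 0.9" --pt "0 0 0 0 0 0 0.9" --pt "0 0 0 0 0 0 0.9" --force 40

```text
t: 21.25
tool_pos: [0.533, -0.0619, 0.0615]
tool_rot: [1.539, 2.735, 0.001]
contact_force: [1.7, 0.5, 5.2]
opening: 0.0265
grip_force: 36.4
```

```bash
python3 -c "
from h import *
shot('side','d8')
import cv2
c=cv2.imread('pics/d8.png')[90:240,230:400];cv2.imwrite('pics/d8c.png',cv2.resize(c,None,fx=4,fy=4,interpolation=2))"
```

```text
t 21.3 tcp [ 0.533  -0.0619  0.0615] rack [-0.1601  0.0791] grip 0.02597807665282152
```

View pics/d8c.png

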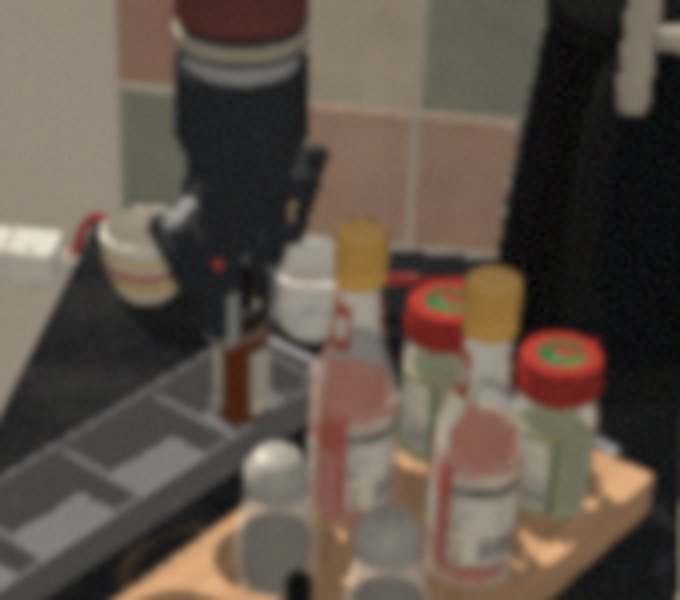

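The dropper bottle is upright and gripped at its collar, at about (240,330) in the crop. The opening is 26 mm. Lifting and carrying it along the emptied caddy.

>>> carry_out --pt "0 0 0 0 0 -0.05 0.9" --pt "0 0 0 0 0 -0.1 0.9" --pt "0 0 0 0 0 -0.15 0.9" --pt "0 0 0 0 0 -0.2 0.9" --pt "0 0 0 0 0 -0.2 0.9"

```text
t: 21.8
tool_pos: [0.5335, -0.062, 0.1235]
tool_rot: [1.537, 2.733, 0.002]
contact_force: [-0.0, 0.5, -0.8]
opening: 0.0261
grip_force: 34.3
```

>>> carry_out --pt "0 0 0 0 -0.07 0 0.9" --pt "0 0 0 0 -0.17 0 0.9" --pt "0 0 0 0 -0.28 0 0.9" --pt "0 0 0 0 -0.39 0 0.9" --pt "0 0 0 0 -0.5 0 0.9"

```text
t: 22.3
tool_pos: [0.402, -0.1396, 0.1194]
tool_rot: [-1.539, -2.738, 0.0]
contact_force: [-0.2, -0.7, -0.6]
opening: 0.0264
grip_force: 34.4
```

>>> carry_out --pt "0 0 0 0 -0.1 0 0.9" --pt "0 0 0 -0.08 -0.143 0 0.9" --pt "0 0 0 -0.19 -0.143 0 0.9" --pt "0 0 0 -0.3 -0.143 0 0.9" --pt "0 0 0 -0.37 -0.143 0 0.9"

```text
t: 22.8
tool_pos: [0.4248, -0.2582, 0.1198]
tool_rot: [1.542, 2.737, -0.0]
contact_force: [-0.2, 0.6, -1.3]
opening: 0.0261
grip_force: 34.3
```

>>> carry_out --pt "0 0 0 -0.037 0 0 0.9" --pt "0 0 0 -0.037 0 0 0.9" --pt "0 0 0 -0.037 0 0 0.9" --pt "0 0 0 -0.037 0 0 0.9"

```text
t: 23.2
tool_pos: [0.4296, -0.265, 0.1195]
tool_rot: [-1.539, -2.738, -0.0]
contact_force: [-0.2, 0.2, -0.2]
opening: 0.0259
grip_force: 34.3
```

```bash
python3 -c "
from h import *
shot('scene','s9')"
```

```text
t 23.25 tcp [ 0.4297 -0.265   0.1196] rack [-0.0401 -0.1146] grip 0.02606372128132757
```

View pics/s9.png

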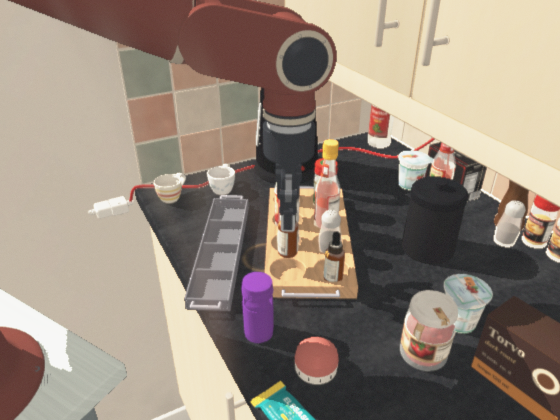

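The bottle hangs upright at (288,240) above the near well. Lowering it.

>>> carry_out --pt "0 0 0 -0.006 0 0.05 0.9" --pt "0 0 0 -0.006 0 0.1 0.9" --pt "0 0 0 -0.006 0 0.14 0.9" --pt "0 0 0 -0.006 0 0.165 0.9" --pt "0 0 0 -0.006 0 0.178 0.9"

```text
t: 23.75
tool_pos: [0.4305, -0.2672, 0.0656]
tool_rot: [-1.539, -2.736, -0.0]
contact_force: [-3.6, 2.0, 14.5]
opening: 0.026
grip_force: 39.5
```

>>> carry_out --pt "0 0 0 0 0 0.004 0.9" --pt "0 0 0 0 0 0.008 0.9" --pt "0 0 0 0 0 0.008 0.9"

```text
t: 24.05
tool_pos: [0.4318, -0.2688, 0.0661]
tool_rot: [1.539, 2.737, -0.002]
contact_force: [-3.3, 0.7, 7.7]
opening: 0.0261
grip_force: 37.2
```

>>> carry_out --pt "0 0 0 0 0 0 -0.15" --pt "0 0 0 0 0 0 -0.15" --pt "0 0 0 0 0 0 -0.15" --pt "0 0 0 0 0 0 -0.15" --pt "0 0 0 0 0 -0.03 -0.15"

```text
t: 24.55
tool_pos: [0.43, -0.2667, 0.0718]
tool_rot: [-1.539, -2.735, -0.001]
contact_force: [-0.3, -0.9, -0.6]
opening: 0.0488
grip_force: 0.0
```

>>> carry_out --pt "0 0 0 0 0 -0.1 -0.15" --pt "0 0 0 0 0 -0.25 -0.15" --pt "0 0 0 0 0 -0.4 -0.15" --pt "0 0 0 0 0 -0.55 -0.15" --pt "0 0 0 0 0 -0.55 -0.15"

```text
t: 25.05
tool_pos: [0.4341, -0.27, 0.2476]
tool_rot: [1.533, 2.725, -0.004]
contact_force: [1.3, 0.1, 0.9]
opening: 0.0493
grip_force: 0.0
```

>>> carry_out --pt "0 0 0 0.1 0 0 -0.15" --pt "0 0 0 0.25 0 0 -0.15" --pt "0 0 0 0.4 0 0 -0.15" --pt "0 0 0 0.4 0 0 -0.15" --pt "0 0 0 0.4 0 0 -0.15"

```text
t: 25.55
tool_pos: [0.3686, -0.1645, 0.2384]
tool_rot: [1.538, 2.737, -0.0]
contact_force: [0.5, -0.1, 0.4]
opening: 0.0492
grip_force: 0.0
```

```bash
python3 -c "
from h import *
shot('side','d10')
import cv2
c=cv2.imread('pics/d10.png')[120:300,215:405];cv2.imwrite('pics/d10c.png',cv2.resize(c,None,fx=3.2,fy=3.2,interpolation=2))"
```

```text
t 25.6 tcp [ 0.3689 -0.1651  0.2385] rack [-0.157  -0.1147] grip 0.04909441960138729
```

View pics/d10c.png

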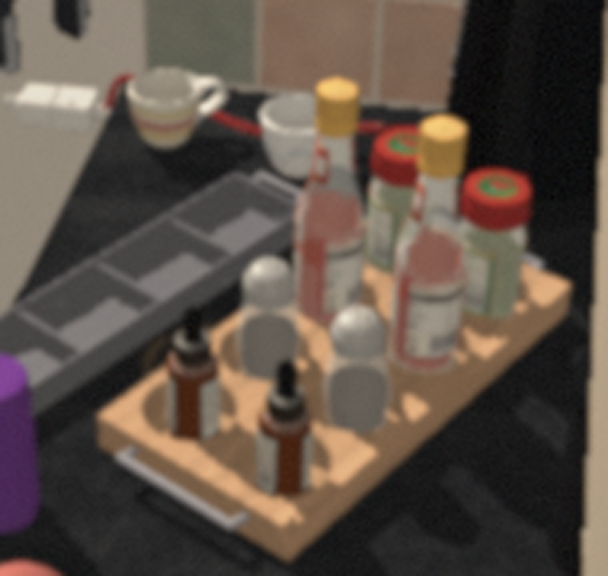

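All four containers stand upright in the front row, each in front of its like: vanilla (190,390), salt (268,320), chilli (330,240) and spice (400,190) in the crop.

```bash
python3 -c "
from station import *
print(finish_job())"
```

```text
the job is handed in; nothing more can be done
None
```

The job is handed in: the last picture showed all four containers upright in the front row, each in front of its matching spare, with the spares standing in their back-row wells and the gripper clear; no verdict came back.

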